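Level the saddler's stamping stone

ROBOT

A 7-joint arm with a two-finger parallel gripper is mounted at the origin on the work surface. World frame = base frame: x ahead of the robot, y to its left, z up, the work surface at z = 0. Lengths are in m, angles in degrees, forces in N, time in s.
With the tool pointing down it reaches from about 0.375 to 0.925 m from the base axis. Payload 3.1 kg.
Tool frame: the origin (TCP) lies between the finger pads; the fingertips stand 14 mm ahead of it and the grasp point (between the pads) lies 5 mm behind it (tcp_to_tips is the distance from the TCP to the fingertips, in m); z points along the fingers, y is the direction in which the jaws open and shut (so a half turn about z gives the same grasp; the last joint's range is limited). The gripper opens to 85 mm and grips with 20 to 120 N. Pads are 22 mm wide; open, the fingers measure 114 mm over their backs; the gripper's body (76 mm by 85 mm) begins 54 mm behind the grasp point. The pads swing forward as they close: fully open they stand 13 mm farther back than shut.
Start: joints at [58.969, 21.939, 2.515, 91.553, -1.026, 66.532, -2.859], TCP at [0.279, -0.587, 0.245] pointing down, gripper open.
Joint ranges: [-149.38, 149.38], [-23.57, 123.04], [-84.95, 90], [0, 143.3], [-89.99, 269.99], [3.08, 112.72], [-163.45, 163.45]. Speed limits (degrees/s): [159.86, 159.86, 180, 180, 180, 180, 180].

INTERFACE

Orientations are given as a 3x3 rotation matrix whose columns are the frame's x, y, z axes.
In Python, from station import sense, get_image, finish_job, tcp_to_tips gives the robot as it stands.
- The arm moves only by the shell command python3 -m jog 'ROWS' [FORCE]. ROWS is JSON, a list that holds one entry, the list of rows, each a list of 7 numbers: the shift along the tool's x, y, z in mm, then the turn, a rotation vector about the tool's x, y, z in rad, then the opening, from -1 (shut) to 1 (fully open), so that 0 is half open. A call has 1 to 12 rows; each row is the pose to reach, as a shift and turn from the pose commanded when the call began, along the tool's axes at that moment; what a row does not reach only later rows make up. A row lasts 1/12 s, in which the tool goes at most 41.7 mm and 7.16 degrees, less where a joint would pass 70% of its speed; a pose out of reach is approached as far as the arm can. A call with a gripper value outside its range is refused whole. The fingers move at their own pace and stop on an object; FORCE is the grip in N (left out, the last holds). Time passes only in rows, so rows that repeat a pose let the fingers close. It gives the time, the measured TCP pose, the force and the opening at its end, in the units of the state.
- sense(): the state, without advancing time (a new reading comes with each control period).
- get_image(name): name is "side" or "top" or "wrist"; returns a dict with "pixels" (400x640x3 uint8, red, green, blue), "range_z" (400x640 float32, m along the optical axis (not along the pixel's ray), 0 where there is no reading), "K" (3x3 intrinsics, pixels), "dist_coeffs" ([k1, k2, p1, p2, k3] as OpenCV has them; the pictures are not rectified), "extrinsics" (4x4, takes a point from world to camera coordinates). Camera axes: x right, y down, z forward; pixel columns grow to the right and rows downward; lengths in m; the calibration is good to about 2 mm. A picture is of the moment at which its call begins.
- finish_job(): hands the job in, once; it reports no verdict.
The state is a dict: "t": time; "joints": joint angles; "qvel": joint speeds; "tau": joint torques, N m; "tool_pos": TCP position; "ee_rot": TCP orientation; "ft_force": force on the tool from outside, world axes, zero at the start; "torque": the same for the moment, N m; "grip_width": finger opening in m.
Only numpy, scipy, OpenCV 4.12 (cv2) and the standard library are available. Lean on these libraries where they do the work, as an engineer would, in place of code of your own. Each camera call takes 0.05 s, during which the arm holds its last target.

TASK

The stamping stone on the saddler's bench stands with its knob end low, so round tools roll off it. Stand the spirit level upright on the middle of the stone, lengthwise, and let go of it; then turn the black knob of the levelling foot until the bubble sits between its two lines, and last press the level firmly down onto the stone with the bubble still between the lines. Finish while holding that push, without lifting off the level, and leave the other things on the bench where they are.

Things in the scene. Friction and masses are not known exactly. Their poses are not given: they have to be found in the camera images.
- level: spirit level, bare aluminium with black end caps: a bar 230 mm long, 22 wide, 48 high, about 0.28 kg, upright on its flat base on the bench at the start. Origin: centre of its underside; x along its length, z up. Its glass tube, 68 mm long, lies along x in a window in the middle of the top edge, below the flat top at 48 mm, which may be pressed all along, the strips beside the window too.
- bubble (a joint): position of the middle of the air bubble along the level's own x from the middle of the tube, m; 0 = centred, limits -0.021 and +0.021. The bubble is 16 mm long and the two black lines are at -0.011 and +0.011, so it sits between them within 3 mm of the middle. It goes to the higher end, 18 mm per degree of tilt, and settles in about 1.5 s.
- slab_top (a point): middle of the top face of the stamping stone: a grey stone 300 x 200 mm in a dark steel tray with a low rim, top about 60 mm above the bench. x along the 300 mm length, pointing to the end with the knob; z out of the face. It stands on two fixed feet and one levelling foot at the knob end and can tilt lengthwise only; at the start its knob end is low by 0.4 to 1.0 degrees.
- slab: the same stone with its tray as one solid; origin on the line of its two fixed feet, 90 mm from the middle away from the knob and 40 mm below the top face; same axes
- knob_grip (a point): middle of the levelling foot's knob: upright, round, fluted, black, 39-42 mm across, 32 mm high, its top 14 mm above this point; 182 mm from the stone's middle along the stone's x; its height stays. Clockwise seen from above lifts that end, 5.5 mm a turn, and sends the bubble towards the knob, about 3.3 mm per radian. It turns many turns either way, friction 0.07 N m, and stays where left.
- mallet: bystander: mallet, white plastic head 60 mm thick and 95 mm wide, wooden handle; lying down. Origin under the middle of its handle's length, x towards the head
- jar: bystander: white jar, 68 mm across, 95 mm high, upright; origin at the centre of its underside
- tin: bystander: flat steel tin, 90 mm across, 34 mm high; origin at the centre of its underside
- spool: bystander: black thread cone, 60 mm across, 95 mm high, upright; origin at the centre of its underside
- awl: bystander: awl, wooden handle 95 mm, steel needle 62 mm, lying down; origin at the joint of handle and needle
- stirrup: bystander: steel stirrup iron lying flat, 160 x 125 mm, 12 mm thick; origin near its middle, on the bench
- punch: bystander: revolving hole-punch pliers lying flat, about 215 x 90 mm, 22 mm thick; origin near the middle, on the bench
There are look-alikes about, which are no part of the job. There is more than one size of the level; the job needs the larger.

How it is judged (in metres and radians):
On the way, in this order (a step that is already met when the one before it is completed fails the run):
1. the level stands upright on the stone, lengthwise and near its middle, let go and at rest (contact force between level and slab above 1 N and contact force between the fingers and level below 0.3 N and angle between the x axis of level and the x axis of slab_top, either way round below 0.17 rad and angle between level's own z axis and vertical below 0.06 rad and horizontal distance between level and slab_top below 0.05 m and linear speed of level below 0.02 m/s), for 0.2 s.
2. the knob has brought the bubble between the lines, nobody touching the level (value of joint bubble between -0.0035 and 0.0035 m and angle between slab_top's own z axis and vertical below 0.006 rad and contact force between the arm and level below 0.3 N), for 0.3 s.
At the end, for the whole second after the job is handed in: the level stands upright on the stone, within 10 degrees of lengthwise and 50 mm of its middle; the fingers press it so that it bears on the stone with over 6 N (its weight is about 3 N); the bubble is within 3.5 mm of its middle and the stone level within 0.35 degrees (value of joint bubble between -0.0035 and 0.0035 m and angle between slab_top's own z axis and vertical below 0.006 rad and contact force between level and slab above 6 N and contact force between the fingers and level above 2.5 N and angle between the x axis of level and the x axis of slab_top, either way round below 0.17 rad and angle between level's own z axis and vertical below 0.03 rad and horizontal distance between level and slab_top below 0.05 m and linear speed of level below 0.02 m/s); the arm keeps its last pose, push and grip.
It fails at once if a bystander is shifted by more than 30 mm (distance of any of mallet, jar, tin, spool, awl, stirrup, punch from where it was at the start of the episode above 0.03 m).
It also fails if it takes over 69 s, if anything falls off the work surface, if the arm or the gripper's body presses on something with over 40 N, if the wrist force passes 120 N, or if a joint passes its speed limit or range.

## Working session

There is one attempt and no reset: what is moved stays moved. The work goes in short steps, Python scripts to look and compute and a shell command to move; the robot and the scene stay as the last step left them, time stands still between calls to the robot, and variables do not carry over. Pictures are saved under pics/ and viewed, and the job is handed in when it is done.

```bash
ls; mkdir -p pics
cat > h.py <<'E'
import numpy as np, cv2
from station import sense, get_image, finish_job, tcp_to_tips
def cap(name,fn):
    d=get_image(name); np.savez('last_%s.npz'%name,**{k:np.array(v) for k,v in d.items()})
    cv2.imwrite('pics/'+fn,cv2.cvtColor(np.array(d['pixels']),cv2.COLOR_RGB2BGR)); return d
def load(name): return dict(np.load('last_%s.npz'%name))
def cloud(d):
    K=np.array(d['K'],float);D=np.array(d['dist_coeffs'],float);E=np.array(d['extrinsics'])
    z=np.array(d['range_z']);h,w=z.shape
    u,v=np.meshgrid(np.arange(w),np.arange(h))
    p=cv2.undistortPoints(np.stack([u,v],-1).reshape(-1,1,2).astype(float),K,D).reshape(h,w,2)
    P=np.dstack([p[...,0]*z,p[...,1]*z,z])
    W=(P-E[:3,3])@E[:3,:3]
    W[z==0]=np.nan
    return W
def proj(d,X):
    E=np.array(d['extrinsics']);r,_=cv2.Rodrigues(E[:3,:3])
    return cv2.projectPoints(np.array(X,float).reshape(-1,1,3),r,E[:3,3],np.array(d['K'],float),np.array(d['dist_coeffs'],float))[0].reshape(-1,2)
def ray_at(d,uv,zw):
    E=np.array(d['extrinsics']);p=cv2.undistortPoints(np.array(uv,float).reshape(-1,1,2),np.array(d['K'],float),np.array(d['dist_coeffs'],float)).reshape(-1,2)
    r=np.c_[p,np.ones(len(p))]@E[:3,:3]; c=-E[:3,:3].T@E[:3,3]
    return c+r*((zw-c[2])/r[:,2])[:,None]
E
python3 - <<'E'
from h import *
for n in ['top','side','wrist']: cap(n,n+'0.png')
s=sense();print(s, tcp_to_tips)
E
```

```text
pics
{'t': 0.15, 'joints': array([58.96847872, 21.98088829,  2.51363756, 91.62974935, -1.02814016,
       66.53221173, -2.85873127]), 'qvel': array([ 0.00129296, -0.12350848, -0.03130319, -0.27514656,  0.0068146 ,
       -0.01070547, -0.00452241]), 'tau': array([ 2.27686040e-03, -4.34052515e+01,  1.02695122e+00, -2.49978948e+01,
        1.07773088e-02,  7.24679747e-03, -6.36593029e-06]), 'tool_pos': array([ 0.278782  , -0.58637664,  0.24416879]), 'ee_rot': array([[ 9.03108987e-01,  4.29410313e-01, -9.70208517e-04],
       [ 4.29411402e-01, -9.03107068e-01,  1.86304161e-03],
       [-7.61928887e-05, -2.09914822e-03, -9.99997794e-01]]), 'ft_force': array([-0.23992848, -0.04747286, -0.41873321]), 'torque': array([ 0.04365557, -0.00447392,  0.03043222]), 'grip_width': 0.08522925497424329} 0.014
```

View pics/top0.png

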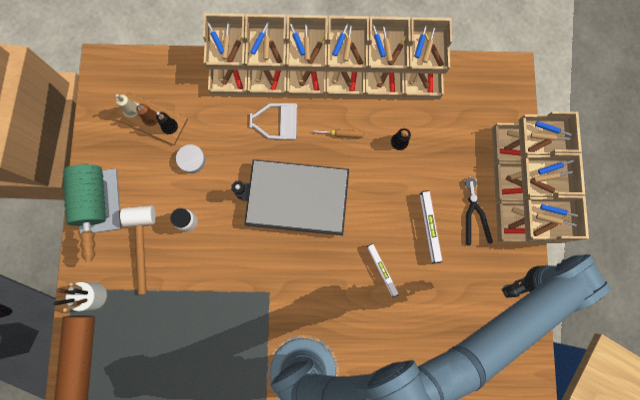

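View pics/side0.png

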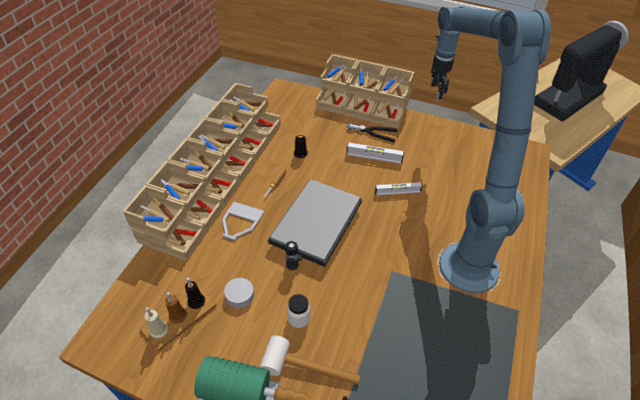

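View pics/wrist0.png

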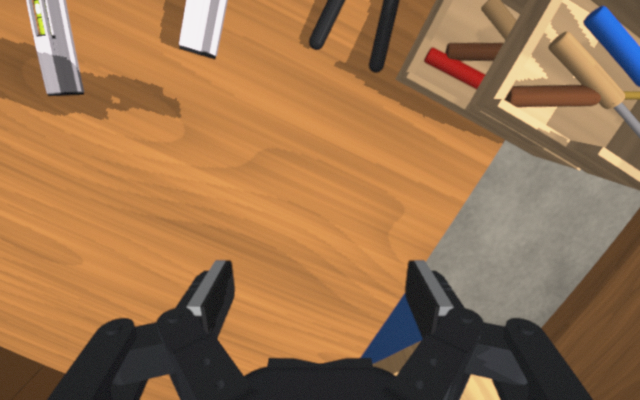

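In the top view there are two levels, A around (430,227) and B around (382,270). The stone is at (297,197) and the knob at (238,189). Next I'll measure all of them.

Run:
```python
from h import *
d=load('top');W=cloud(d)
def seg(name,box,lo,hi):
    u0,u1,v0,v1=box
    P=W[v0:v1,u0:u1].reshape(-1,3);m=(P[:,2]>lo)&(P[:,2]<hi);P=P[m]
    c,s,a=cv2.minAreaRect(P[:,:2].astype(np.float32))
    print(name,len(P),'c',np.round(c,4),'size',np.round(s,4),'ang',round(a,2),'zmed',np.round(np.median(P[:,2]),4),'zmax',P[:,2].max().round(4))
seg('A',(405,455,180,275),.02,.07)
seg('Atop',(405,455,180,275),.043,.056)
seg('B',(355,405,235,305),.012,.07)
seg('stone',(242,355,155,240),.05,.075)
seg('knob',(222,250,175,205),.03,.12)
for (u,v) in [(238,188),(240,182),(234,190),(243,190),(265,170),(330,175),(330,220),(255,220),(297,197)]: print((u,v),W[v,u].round(4))
P=W[165:228,256:338].reshape(-1,3);A=np.c_[P[:,:2],np.ones(len(P))];k=np.linalg.lstsq(A,P[:,2],rcond=None)[0];print('plane',k, (A@k-P[:,2]).std())
im=cv2.imread('pics/top0.png')
c=np.hstack([cv2.resize(im[150:310,340:460],None,fx=3.5,fy=3.5,interpolation=2),cv2.resize(im[170:210,220:260],(380,560),interpolation=2)[:, :380]])
print(c.shape);cv2.imwrite('pics/crop0.png',c)
```

```text
A 534 c [ 0.4528 -0.3984] size [0.2302 0.0254] ang 8.79 zmed 0.0472 zmax 0.0588
Atop 443 c [ 0.4528 -0.3984] size [0.2302 0.0254] ang 8.79 zmed 0.0478 zmax 0.0558
B 319 c [ 0.3169 -0.252 ] size [0.1753 0.0321] ang 26.99 zmed 0.0361 zmax 0.0464
stone 5997 c [0.5398 0.0346] size [0.3272 0.2121] ang 85.1 zmed 0.0584 zmax 0.0713
knob 293 c [0.5438 0.2017] size [0.0732 0.0507] ang 4.86 zmed 0.0873 zmax 0.1135
(238, 188) [0.5498 0.2049 0.1062]
(240, 182) [0.5671 0.1986 0.1135]
(234, 190) [0.5432 0.2166 0.1075]
(243, 190) [0.5452 0.1903 0.0995]
(265, 170) [0.6203 0.1294 0.0517]
(330, 175) [ 0.6062 -0.0774  0.0592]
(330, 220) [ 0.4625 -0.0789  0.0602]
(255, 220) [0.4591 0.155  0.0546]
(297, 197) [0.5336 0.0255 0.059 ]
 ** On entry to DLASCL parameter number  4 had an illegal value
 ** On entry to DLASCL parameter number  4 had an illegal valueTraceback (most recent call last):
  File "<stdin>", line 14, in <module>
    x, resids, rank, s = _umath_linalg.lstsq(a, b, rcond,
                         ~~~~~~~~~~~~~~~~~~~^^^^^^^^^^^^^
                                             signature=signature)
                                             ^^^^^^^^^^^^^^^^^^^^
    raise LinAlgError("SVD did not converge in Linear Least Squares")
numpy.linalg.LinAlgError: SVD did not converge in Linear Least Squares
```

Run:
```python
from h import *
d=load('top');W=cloud(d)
def pts(box,lo,hi):
    u0,u1,v0,v1=box
    P=W[v0:v1,u0:u1].reshape(-1,3);P=P[np.isfinite(P[:,0])];return P[(P[:,2]>lo)&(P[:,2]<hi)]
P=pts((405,455,180,275),.043,.056)
ev,V=np.linalg.eigh(np.cov(P[:,:2].T));print('A axis',V[:,1],np.degrees(np.arctan2(V[1,1],V[0,1])))
print('A box',cv2.boxPoints(cv2.minAreaRect(P[:,:2].astype(np.float32))).round(3).tolist())
# stone by colour: grey corners
im=d['pixels'].astype(int)
g=((im.max(2)-im.min(2))<20)&(im.mean(2)>100)
m=np.zeros(g.shape,np.uint8);m[155:240,240:355]=g[155:240,240:355]
m=cv2.morphologyEx(m,cv2.MORPH_OPEN,np.ones((5,5)))
cn=max(cv2.findContours(m,0,2)[0],key=cv2.contourArea)
X=ray_at(d,cn.reshape(-1,2),0.060);r=cv2.minAreaRect(X[:,:2].astype(np.float32));print('stone',r)
Q=pts((256,338,165,228),.04,.07);A=np.c_[Q[:,:2],np.ones(len(Q))];k=np.linalg.lstsq(A,Q[:,2],rcond=None)[0];print('plane',k,(A@k-Q[:,2]).std())
ev,V=np.linalg.eigh(np.cov(X[:,:2].T));print('stone axis',V[:,1],np.degrees(np.arctan2(V[1,1],V[0,1])))
im=cv2.imread('pics/top0.png')
c=np.hstack([cv2.resize(im[150:310,340:460],(420,560),interpolation=2),cv2.resize(im[170:210,220:247],(378,560),interpolation=2)])
cv2.imwrite('pics/crop0.png',c)
s=cv2.imread('pics/side0.png');cv2.imwrite('pics/crop0s.png',cv2.resize(s[220:290,250:350],None,fx=7,fy=7,interpolation=2))
```

```text
A axis [-0.98817715 -0.15331638] -171.18083538306647
A box [[0.3370000123977661, -0.40299999713897705], [0.3409999907016754, -0.42899999022483826], [0.5680000185966492, -0.3930000066757202], [0.5649999976158142, -0.36800000071525574]]
stone ((0.5382449626922607, 0.026109173893928528), (0.29878559708595276, 0.2008994221687317), 85.21942138671875)
plane [-0.0006429  -0.01438041  0.05892266] 0.0038463642237875416
stone axis [0.09775086 0.99521092] 84.39033016985363
```

View pics/crop0.png

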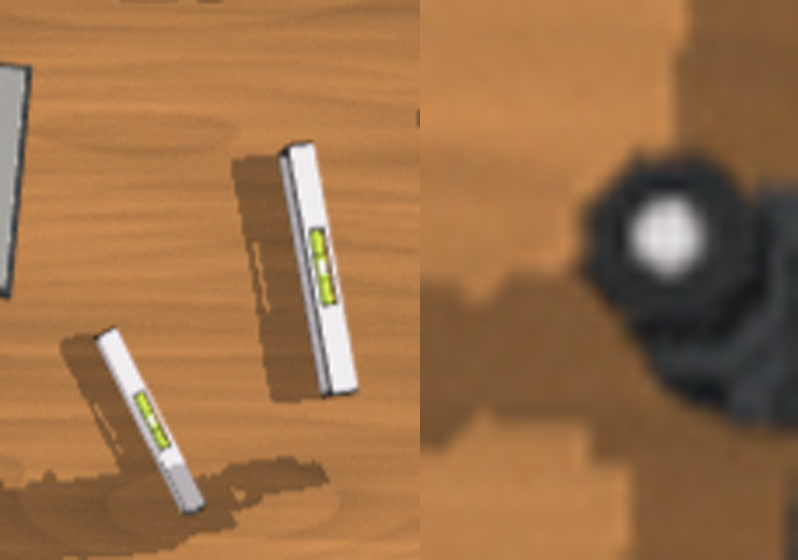

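View pics/crop0s.png

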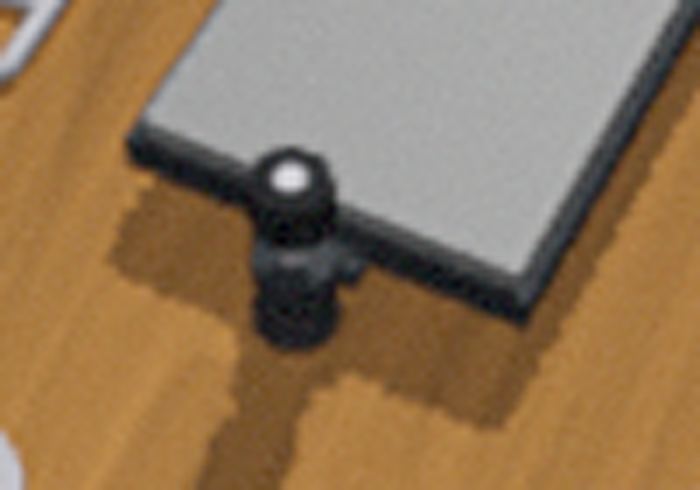

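In the crop, level A (230 x 25 mm, top at 48 mm) matches the larger level. B is 175 mm long with its top at 36 mm, so it's the look-alike. The knob is the black round one with the white dot at top-view (238,187), next to the stone. I'm reaching for A.

```bash
cat >> h.py <<'E'
def plan(pos,yaw):
    """tool-axis shift (mm) and rotvec to reach TCP pos, tool down, tool-x at yaw deg"""
    from scipy.spatial.transform import Rotation as R
    s=sense();M=s['ee_rot'];y=np.radians(yaw)
    T=np.array([[np.cos(y),np.sin(y),0],[np.sin(y),-np.cos(y),0],[0,0,-1]])
    print('t',round(s['t'],2),'pos',s['tool_pos'].round(4),'J7',s['joints'][6].round(1),'shift',(M.T@(np.array(pos)-s['tool_pos'])*1000).round(1),'rot',R.from_matrix(M.T@T).as_rotvec().round(4),'F',s['ft_force'].round(2),'w',round(s['grip_width'],4))
E
python3 -c "
from h import *
plan([.4528,-.3984,.13],8.8)
print(ray_at(load('top'),[[237.7,186.9]],.107))"
```

```text
t 0.15 pos [ 0.2788 -0.5864  0.2442] J7 -2.9 shift [237.9 -94.8 114.3] rot [-0.0021  0.0004  0.2903] F [-0.24 -0.05 -0.42] w 0.0852
[[0.55307885 0.2058758  0.107     ]]
```

```bash
python3 -m jog '[[[30,-12,14,0,0,0.05,1],[65,-26,31,0,0,0.12,1],[100,-40,48,0,0,0.2,1],[135,-54,65,0,0,0.26,1],[170,-68,82,0,0,0.29,1],[205,-82,99,0,0,0.29,1],[230,-92,111,0,0,0.29,1],[238,-95,114,0,0,0.29,1],[238,-95,114,0,0,0.29,1],[238,-95,114,0,0,0.29,1]]]' 40
python3 -c "
from h import *
cap('wrist','w1.png')
plan([.4528,-.3984,.029],8.8)"
```

```text
t: 0.98
tool_pos: [0.4528, -0.3996, 0.1312]
ee_rot: [[0.988, 0.154, -0.001], [0.154, -0.988, -0.001], [-0.001, 0.0, -1.0]]
ft_force: [-0.8, -0.8, 0.1]
grip_width: 0.0856
t 1.03 pos [ 0.4519 -0.4014  0.1318] J7 -44.0 shift [  1.4  -3.  102.8] rot [ 0.0019  0.0008 -0.0022] F [0.39 0.31 0.15] w 0.0853
```

View pics/w1.png

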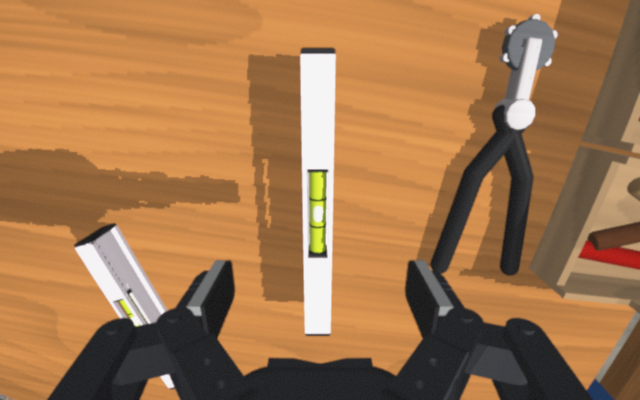

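The bar runs vertically through the jaws at column 318, and the jaw middle is at 320. The bubble is at row 213 between its lines, and the punch is well clear to the right at column 520. Descending now.

```bash
python3 -m jog '[[[0,0,25,0,0,0,1],[0,0,55,0,0,0,1],[0,0,80,0,0,0,1],[0,0,95,0,0,0,1],[0,0,101,0,0,0,1],[0,0,101,0,0,0,1],[0,0,101,0,0,0,0],[0,0,101,0,0,0,-0.7],[0,0,101,0,0,0,-1],[0,0,101,0,0,0,-1],[0,0,101,0,0,0,-1],[0,0,101,0,0,0,-1]]]' 40
python3 -m jog '[[[0,0,0,0,0,0,-1],[0,0,0,0,0,0,-1],[0,0,-10,0,0,0,-1],[0,0,-30,0,0,0,-1],[0,0,-60,0,0,0,-1],[0,0,-90,0,0,0,-1],[0,0,-110,0,0,0,-1],[0,0,-120,0,0,0,-1],[0,0,-120,0,0,0,-1]]]'
python3 -c "
from h import *
cap('wrist','w2.png');cap('side','s2.png')
plan([.5382,.0261,.150],85.2)"
```

```text
t: 2.03
tool_pos: [0.4539, -0.3993, 0.0313]
ee_rot: [[0.988, 0.153, 0.001], [0.153, -0.988, -0.001], [0.001, 0.001, -1.0]]
ft_force: [-0.6, 1.7, 4.6]
grip_width: 0.0218
t: 2.78
tool_pos: [0.4544, -0.4001, 0.1529]
ee_rot: [[0.988, 0.153, 0.004], [0.153, -0.988, -0.003], [0.003, 0.004, -1.0]]
ft_force: [1.1, 1.3, -2.4]
grip_width: 0.0213
t 2.88 pos [ 0.4524 -0.3984  0.1491] J7 -44.0 shift [ 149.9 -406.3   -0.5] rot [-2.2000e-03  2.0000e-04 -1.3332e+00] F [-0.04  0.14 -2.83] w 0.0216
```

View pics/w2.png

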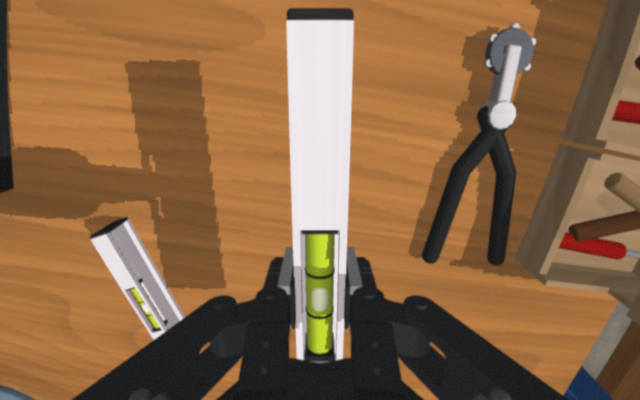

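View pics/s2.png

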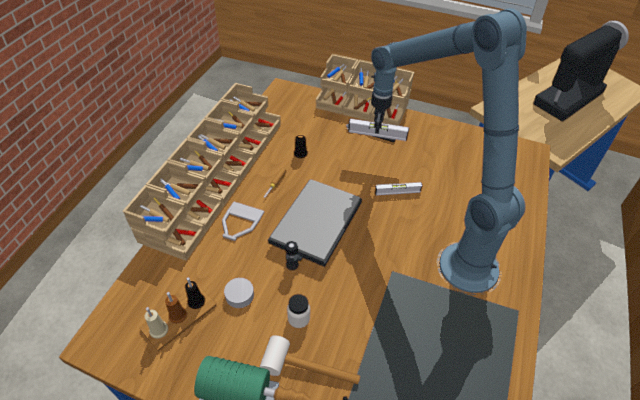

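The level is held square (grip width 21.6 mm, 2.8 N of weight, wrist view column 320) and its underside is at about 0.119 m. Carrying it over the stone.

```bash
python3 -m jog '[[[4,-10,0,0,0,-0.03,-1],[12,-32,0,0,0,-0.1,-1],[23,-62,0,0,0,-0.2,-1],[35,-95,0,0,0,-0.31,-1],[48,-130,0,0,0,-0.43,-1],[61,-165,0,0,0,-0.55,-1],[74,-200,0,0,0,-0.67,-1],[87,-235,0,0,0,-0.79,-1],[100,-270,0,0,0,-0.9,-1],[112,-304,0,0,0,-1.01,-1],[124,-336,0,0,0,-1.12,-1],[134,-363,0,0,0,-1.21,-1]]]'
python3 -c "
from h import *
plan([.5382,.0261,.150],85.2)"
```

```text
t: 3.88
tool_pos: [0.5282, -0.0155, 0.1484]
ee_rot: [[0.196, 0.981, -0.004], [0.981, -0.196, 0.002], [0.001, -0.004, -1.0]]
ft_force: [0.8, -0.5, -3.2]
grip_width: 0.0211
t 3.88 pos [ 0.5282 -0.0155  0.1484] J7 -21.0 shift [42.7  1.7 -1.6] rot [-0.0041 -0.0012 -0.1134] F [ 0.84 -0.46 -3.24] w 0.0211
```

```bash
python3 -m jog '[[[22,1,0,0,0,-0.06,-1],[36,1,0,0,0,-0.1,-1],[43,1,0,0,0,-0.117,-1],[43,1,0,0,0,-0.117,-1],[43,1,0,0,0,-0.117,-1],[43,1,0,0,0,-0.117,-1]]]'
python3 -c "
from h import *
d=cap('wrist','w3.png');cap('top','t3.png')
plan([.5382,.0261,.150],85.2)"
```

```text
t: 4.38
tool_pos: [0.5393, 0.0195, 0.1497]
ee_rot: [[0.093, 0.996, -0.002], [0.996, -0.093, -0.002], [-0.002, -0.001, -1.0]]
ft_force: [-0.6, -0.2, -2.5]
grip_width: 0.0211
t 4.48 pos [0.5395 0.0196 0.15  ] J7 -19.9 shift [ 6.3 -1.9 -0. ] rot [-0.0006  0.0013 -0.01  ] F [-0.   -0.61 -3.23] w 0.0212
```

View pics/w3.png

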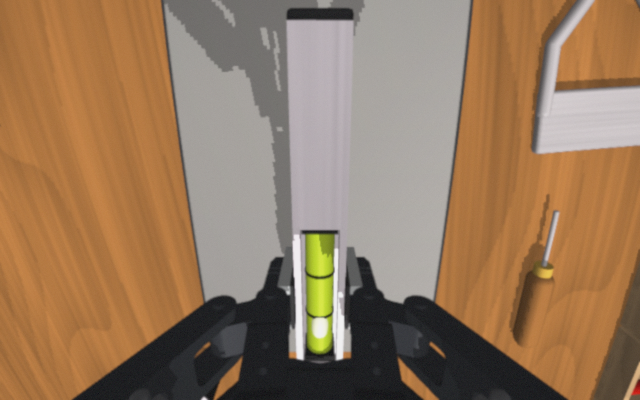

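View pics/t3.png

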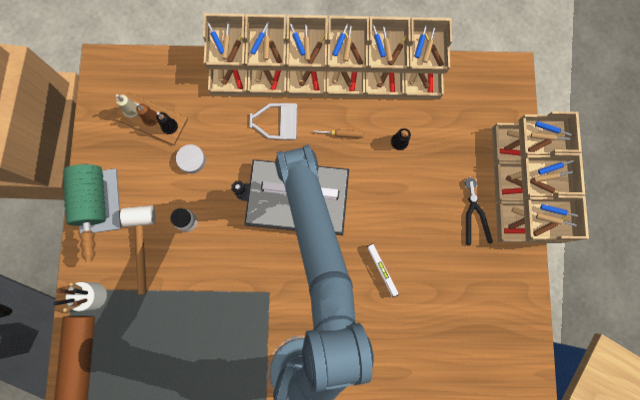

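```bash
python3 -m jog '[[[1,0,12,0,0,0,-1],[2,0,30,0,0,0,-1],[2,0,45,0,0,0,-1],[2,0,52,0,0,0,-1],[2,0,55,0,0,0,-1],[2,0,56,0,0,0,-1],[2,0,57,0,0,0,-1],[2,0,57,0,0,0,-1],[2,0,57,0,0,0,-1]]]'
python3 -m jog '[[[0,0,1,0,0,0,-1],[0,0,2,0,0,0,-1],[0,0,2,0,0,0,-1]]]'
```

```text
t: 5.23
tool_pos: [0.5409, 0.0242, 0.0941]
ee_rot: [[0.09, 0.996, 0.002], [0.996, -0.09, 0.0], [0.0, 0.002, -1.0]]
ft_force: [0.2, 0.2, -2.4]
grip_width: 0.0217
t: 5.48
tool_pos: [0.5402, 0.0241, 0.0914]
ee_rot: [[0.09, 0.996, 0.0], [0.996, -0.09, -0.0], [-0.0, 0.0, -1.0]]
ft_force: [0.3, -0.5, -2.3]
grip_width: 0.0216
```

```bash
python3 -m jog '[[[0,0,1,0,0,0,-1],[0,0,1,0,0,0,-1],[0,0,1,0,0,0,-1]]]'
python3 -m jog '[[[0,0,1,0,0,0,-1],[0,0,1,0,0,0,-1],[0,0,1,0,0,0,-1]]]'
```

```text
t: 5.73
tool_pos: [0.5403, 0.0243, 0.0908]
ee_rot: [[0.09, 0.996, 0.0], [0.996, -0.09, -0.0], [-0.0, 0.0, -1.0]]
ft_force: [-0.5, 1.1, -0.5]
grip_width: 0.0215
t: 5.98
tool_pos: [0.5404, 0.0244, 0.0902]
ee_rot: [[0.09, 0.996, 0.001], [0.996, -0.09, -0.0], [-0.0, 0.001, -1.0]]
ft_force: [-1.5, 0.8, 4.8]
grip_width: 0.021
```

Contact: force went from −2.4 to +4.8 N. Releasing and rising.

```bash
python3 -m jog '[[[0,0,0,0,0,0,-0.5],[0,0,0,0,0,0,0],[0,0,0,0,0,0,0.3],[0,0,0,0,0,0,0.5],[0,0,0,0,0,0,0.5],[0,0,-10,0,0,0,0.5],[0,0,-40,0,0,0,0.7],[0,0,-75,0,0,0,1],[0,0,-105,0,0,0,1],[0,0,-120,0,0,0,1],[0,0,-120,0,0,0,1],[0,0,-120,0,0,0,1]]]'
python3 -c "
from h import *
cap('wrist','w4.png')
plan([.553,.2065,.145],255)"
```

```text
t: 6.98
tool_pos: [0.5409, 0.0241, 0.2108]
ee_rot: [[0.09, 0.996, 0.003], [0.996, -0.09, -0.0], [0.0, 0.003, -1.0]]
ft_force: [0.2, 0.2, -0.2]
grip_width: 0.0856
t 7.03 pos [0.5397 0.024  0.2092] J7 -18.1 shift [183.   -3.1  64.2] rot [-4.0000e-04 -3.0000e-04 -2.9698e+00] F [ 0.26  0.85 -0.29] w 0.0853
```

View pics/w4.png

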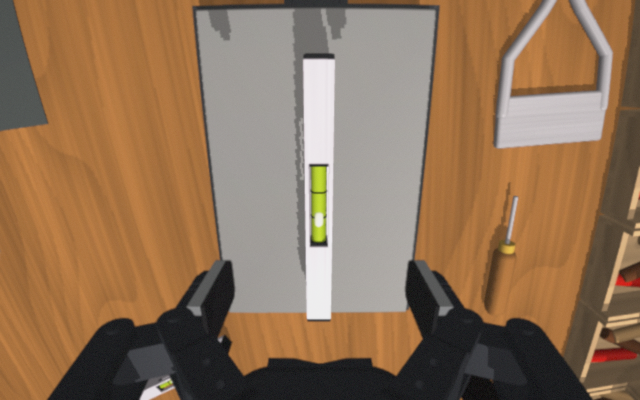

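The level stands lengthwise at column 319 with the bubble at row ~219, toward the end away from the knob. The tube spans rows 165–243. Checking its centring and the bubble by measurement.

```bash
cat >> h.py <<'E'
def bubble(d,fn,zt=0.105,c=None,axis=None):
    """rectify level window in a plane z=zt: sample strip along axis at 0.25 mm"""
    n=360;s=np.linspace(-.045,.045,n);w=np.linspace(-.012,.012,49)
    nrm=np.array([-axis[1],axis[0]])
    G=np.zeros((49,n,3));G[...,:2]=np.array(c)+s[None,:,None]*np.array(axis)+w[:,None,None]*nrm;G[...,2]=zt
    uv=proj(d,G.reshape(-1,3)).reshape(49,n,2).astype(np.float32)
    r=cv2.remap(np.array(d['pixels']),uv[...,0],uv[...,1],cv2.INTER_CUBIC)
    cv2.imwrite('pics/'+fn,cv2.resize(cv2.cvtColor(r,cv2.COLOR_RGB2BGR),(720,196)))
    return r,s
E
python3 - <<'E'
from h import *
d=load('wrist');W=cloud(d)
P=W[45:330,290:345].reshape(-1,3);P=P[np.isfinite(P[:,0])];P=P[(P[:,2]>.098)&(P[:,2]<.12)]
r=cv2.minAreaRect(P[:,:2].astype(np.float32));print(r,np.median(P[:,2]))
ev,V=np.linalg.eigh(np.cov(P[:,:2].T));a=V[:,1];a=a*np.sign(a[1]);print(a,np.degrees(np.arctan2(a[1],a[0])))
im=d['pixels'].astype(int)
g=((im.max(2)-im.min(2))<20)&(im.mean(2)>90)
X=W[12:300,200:435].reshape(-1,3);gg=g[12:300,200:435].reshape(-1);X=X[gg&np.isfinite(X[:,0])];X=X[(X[:,2]>.045)&(X[:,2]<.075)]
print('stone',cv2.minAreaRect(X[:,:2].astype(np.float32)))
A=np.c_[X[:,:2],np.ones(len(X))];k=np.linalg.lstsq(A,X[:,2],rcond=None)[0];print('plane',k,'tilt deg along knob',np.degrees(k[:2]@[.083,.9965]),k@[.538,.026,1])
c=np.array(r[0]);rr,s=bubble(d,'b4.png',c=c,axis=a)
E
```

```text
((0.5399821400642395, 0.022608794271945953), (0.22903458774089813, 0.02221132442355156), 84.74957275390625) 0.10629091003829134
[0.09093719 0.99585663] 84.7824749727525
stone ((0.5392091274261475, 0.03640879690647125), (0.28026673197746277, 0.2088158130645752), 84.9219741821289)
plane [-0.00089934 -0.01141903  0.05965249] tilt deg along knob -0.6562491401016398 0.0588717534740617
```

View pics/b4.png

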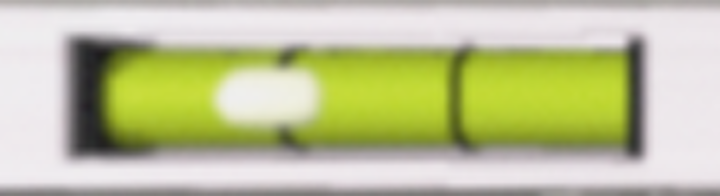

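Rectified strip (8 px/mm, left is away from the knob): lines at 285 and 460, bubble middle at 267, so bubble ≈ −13.2 mm. That agrees with the measured stone tilt of −0.66°. It needs about 4.0 rad clockwise. The level's centre is (0.540, 0.023), about 4 mm from the stone's middle. Next, over the knob.

```bash
python3 -m jog '[[[8,0,0,0,0,-0.06,1],[25,0,0,0,0,-0.18,1],[45,-1,0,0,0,-0.3,1],[65,-1,0,0,0,-0.42,1],[85,-1,0,0,0,-0.54,1],[105,-2,0,0,0,-0.66,1],[125,-2,0,0,0,-0.78,1],[145,-2,0,0,0,-0.9,1],[162,-3,0,0,0,-1.02,1],[174,-3,0,0,0,-1.14,1],[181,-3,0,0,0,-1.26,1],[183,-3,0,0,0,-1.38,1]]]' 
python3 -m jog '[[[0,0,0,0,0,-0.12,1],[0,0,0,0,0,-0.24,1],[0,0,0,0,0,-0.36,1],[0,0,0,0,0,-0.48,1],[0,0,0,0,0,-0.6,1],[0,0,0,0,0,-0.72,1],[0,0,0,0,0,-0.84,1],[0,0,0,0,0,-0.96,1],[0,0,0,0,0,-1.08,1],[0,0,0,0,0,-1.2,1],[0,0,0,0,0,-1.28,1],[0,0,0,0,0,-1.32,1]]]' 
python3 -m jog '[[[0,0,0,0,0,0,1],[0,0,0,0,0,0,1]]]'
python3 -c "
from h import *
cap('wrist','w5.png')
plan([.553,.2065,.090],240)"
```

```text
t: 8.03
tool_pos: [0.5515, 0.2085, 0.207]
ee_rot: [[-0.963, 0.268, -0.004], [0.268, 0.963, 0.001], [0.004, -0.001, -1.0]]
ft_force: [0.3, -0.2, -0.4]
grip_width: 0.0854
t: 9.03
tool_pos: [0.552, 0.2059, 0.2068]
ee_rot: [[-0.504, -0.864, -0.005], [-0.864, 0.504, -0.001], [0.003, 0.004, -1.0]]
ft_force: [-0.2, 0.5, 1.0]
grip_width: 0.0855
t: 9.2
tool_pos: [0.5524, 0.2061, 0.2075]
ee_rot: [[-0.508, -0.862, -0.003], [-0.862, 0.508, -0.0], [0.002, 0.003, -1.0]]
ft_force: [0.5, 1.1, 1.3]
grip_width: 0.0853
t 9.25 pos [0.5527 0.2062 0.2079] J7 105.1 shift [ -0.6  -0.4 117.9] rot [ 0.002  -0.0017 -0.0088] F [-0.13 -0.09  0.72] w 0.0854
```

View pics/w5.png

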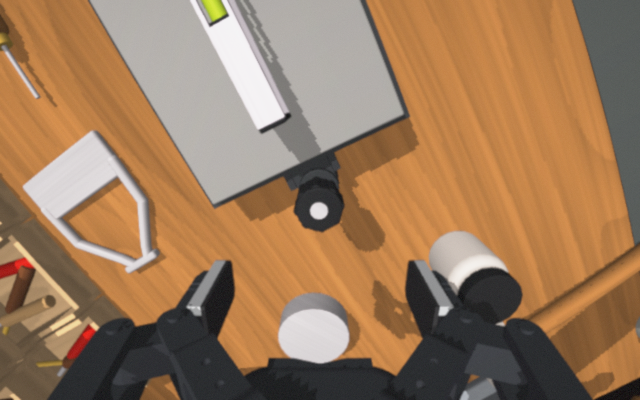

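The knob (white dot) is at wrist pixel (318,211), with the tin at (314,328) and the jar lid at (488,290). Checking clearances and knob height.

Run:
```python
from h import *
d=load('wrist');W=cloud(d)
for n,(u0,u1,v0,v1),lo,hi in [('dot',(312,325,206,217),.07,.13),('knob',(290,348,170,235),.095,.125),('jar',(425,525,225,330),.085,.11),('tin',(275,352,290,360),.028,.045)]:
    P=W[v0:v1,u0:u1].reshape(-1,3);P=P[np.isfinite(P[:,0])];P=P[(P[:,2]>lo)&(P[:,2]<hi)]
    c,r=cv2.minEnclosingCircle(P[:,:2].astype(np.float32));print(n,len(P),np.round(c,4),round(r,4),np.median(P[:,2]).round(4),P[:,:2].mean(0).round(4), 'dist knob',np.linalg.norm(np.array(c)-[.553,.2065]).round(3))
print(ray_at(d,[[318.5,211]],.107))
# vertical profile of knob front, column 318
for v in range(196,250,3): print(v,W[v,318].round(4))
```

```text
dot 141 [0.555  0.2102] 0.0066 0.109 [0.5549 0.2099] dist knob 0.004
knob 1904 [0.554  0.2095] 0.021 0.1079 [0.553  0.2076] dist knob 0.003
jar 2450 [0.4594 0.3821] 0.0308 0.0948 [0.4575 0.3763] dist knob 0.199
tin 3140 [0.6615 0.3788] 0.0457 0.034 [0.6586 0.3745] dist knob 0.204
[[0.55498741 0.21083895 0.107     ]]
196 [0.5488 0.1995 0.1076]
199 [0.5498 0.2013 0.1088]
202 [0.5512 0.2037 0.1081]
205 [0.5526 0.2061 0.1075]
208 [0.5538 0.2081 0.1081]
211 [0.5548 0.2098 0.1096]
214 [0.5562 0.2121 0.1091]
217 [0.5576 0.2145 0.1086]
220 [0.5591 0.2171 0.1079]
223 [0.5602 0.2189 0.1091]
226 [0.562  0.222  0.1069]
229 [0.5629 0.2234 0.1092]
232 [ 0.5907  0.27   -0.0006]
235 [5.925e-01 2.730e-01 5.000e-04]
238 [ 5.947e-01  2.769e-01 -5.000e-04]
241 [0.5965 0.2798 0.0008]
244 [ 5.988e-01  2.838e-01 -3.000e-04]
247 [6.007e-01 2.870e-01 5.000e-04]
```

```bash
python3 -m jog '[[[-2,0,20,0,0,0,1],[-2,0,50,0,0,0,1],[-2,0,80,0,0,0,1],[-2,0,102,0,0,0,1],[-2,0,113,0,0,0,1],[-2,0,117,0,0,0,1],[-2,0,117,0,0,0,1],[-2,0,117,0,0,0,0.4],[-2,0,117,0,0,0,-0.1],[-2,0,117,0,0,0,-1],[-2,0,117,0,0,0,-1],[-2,0,117,0,0,0,-1]]]' 30
python3 -m jog '[[[0,0,0,0,0,0,-1],[0,0,0,0,0,0,-1],[0,0,0,0,0,0,-1],[0,0,0,0,0,0,-1]]]'
```

```text
t: 10.25
tool_pos: [0.5549, 0.2091, 0.0939]
ee_rot: [[-0.507, -0.862, 0.001], [-0.862, 0.507, 0.001], [-0.001, -0.001, -1.0]]
ft_force: [-1.4, -0.9, 6.1]
grip_width: 0.0381
t: 10.58
tool_pos: [0.5549, 0.2091, 0.0938]
ee_rot: [[-0.507, -0.862, 0.001], [-0.862, 0.507, 0.0], [-0.001, -0.001, -1.0]]
ft_force: [-2.6, -0.9, 6.2]
grip_width: 0.038
```

```bash
python3 -m jog '[[[0,0,-2,0,0,0.04,-1],[0,0,-3,0,0,0.12,-1],[0,0,-3,0,0,0.23,-1],[0,0,-3,0,0,0.35,-1],[0,0,-3,0,0,0.47,-1],[0,0,-3,0,0,0.59,-1],[0,0,-3,0,0,0.71,-1],[0,0,-3,0,0,0.83,-1],[0,0,-3,0,0,0.95,-1],[0,0,-3,0,0,1.07,-1],[0,0,-3,0,0,1.19,-1],[0,0,-3,0,0,1.3,-1]]]'
python3 -m jog '[[[0,0,0,0,0,0.12,-1],[0,0,0,0,0,0.24,-1],[0,0,0,0,0,0.36,-1],[0,0,0,0,0,0.48,-1],[0,0,0,0,0,0.6,-1],[0,0,0,0,0,0.72,-1],[0,0,0,0,0,0.84,-1],[0,0,0,0,0,0.96,-1],[0,0,0,0,0,1.08,-1],[0,0,0,0,0,1.2,-1],[0,0,0,0,0,1.32,-1],[0,0,0,0,0,1.4,-1]]]'
python3 -c "
from h import *
s=sense();print(s['joints'],np.degrees(np.arctan2(s['ee_rot'][1,0],s['ee_rot'][0,0])))
cap('top','t6.png');cap('side','s6.png')"
```

```text
t: 11.58
tool_pos: [0.555, 0.2086, 0.094]
ee_rot: [[-0.965, 0.262, 0.002], [0.262, 0.965, 0.002], [-0.001, 0.002, -1.0]]
ft_force: [2.7, 2.7, -8.4]
grip_width: 0.038
t: 12.58
tool_pos: [0.5546, 0.2084, 0.094]
ee_rot: [[0.094, 0.996, 0.001], [0.996, -0.094, 0.0], [0.001, 0.001, -1.0]]
ft_force: [2.6, 1.7, -7.1]
grip_width: 0.0382
[ -8.99513739  27.26875341 -19.01030477 105.34533192  11.36925898
  49.18265245 -38.89911024] 84.60254434656362
```

View pics/t6.png

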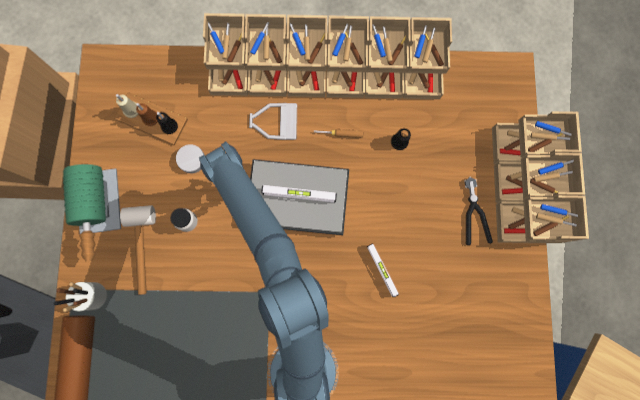

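View pics/s6.png

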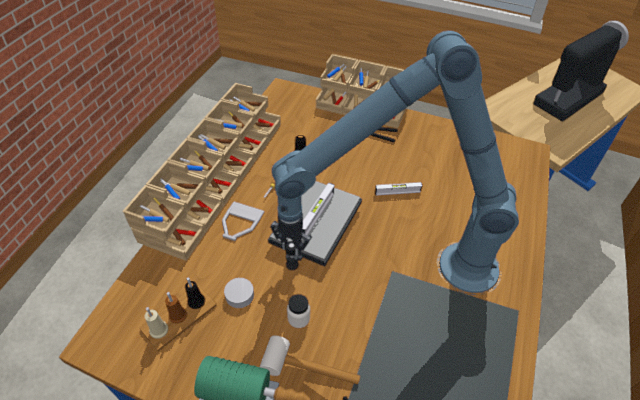

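The top view at (299,192) shows the level in place and the window unobstructed. 155° (2.71 rad) turned so far, about 1.3 rad left.

```bash
python3 -m jog '[[[0,0,1,0,0,0.12,-1],[0,0,1,0,0,0.24,-1],[0,0,1,0,0,0.36,-1],[0,0,1,0,0,0.48,-1],[0,0,1,0,0,0.6,-1],[0,0,1,0,0,0.72,-1],[0,0,1,0,0,0.84,-1],[0,0,1,0,0,0.96,-1],[0,0,1,0,0,1.08,-1],[0,0,1,0,0,1.18,-1],[0,0,1,0,0,1.25,-1],[0,0,1,0,0,1.28,-1]]]'
python3 -m jog '[[[0,0,0,0,0,0,-1],[0,0,0,0,0,0,-1],[0,0,0,0,0,0,-1],[0,0,0,0,0,0,-1],[0,0,0,0,0,0,-1],[0,0,0,0,0,0,-1],[0,0,0,0,0,0,-1],[0,0,0,0,0,0,-1],[0,0,0,0,0,0,-1],[0,0,0,0,0,0,-1],[0,0,0,0,0,0,-1],[0,0,0,0,0,0,-1]]]'
python3 - <<'E'
from h import *
s=sense();print(np.degrees(np.arctan2(s['ee_rot'][1,0],s['ee_rot'][0,0])))
d=cap('top','t7.png');bubble(d,'b7.png',c=[.540,.0226],axis=[.0909,.9959],zt=.106)
E
```

```text
t: 13.68
tool_pos: [0.5543, 0.2086, 0.0939]
ee_rot: [[0.98, 0.2, 0.0], [0.2, -0.98, 0.0], [0.0, -0.0, -1.0]]
ft_force: [1.8, 0.4, -4.0]
grip_width: 0.0379
t: 14.68
tool_pos: [0.5543, 0.2086, 0.094]
ee_rot: [[0.98, 0.2, -0.0], [0.2, -0.98, 0.0], [-0.0, -0.0, -1.0]]
ft_force: [3.5, 2.9, -10.3]
grip_width: 0.0379
11.522724928115446
```

View pics/b7.png

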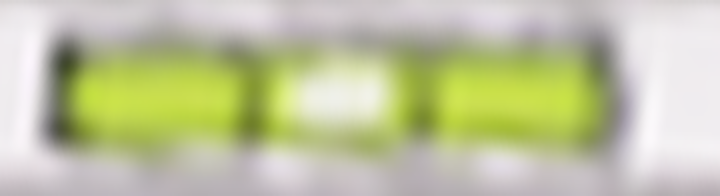

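In the blurred top-view strip the lines are at 250 and 425 (middle 337) and the bubble is at ~341, so it's centred. I'll let go of the knob, rise, and look closely with the wrist camera above the level.

```bash
python3 -m jog '[[[0,0,2,0,0,0,-1],[0,0,2,0,0,0,-0.1],[0,0,2,0,0,0,0.3],[0,0,2,0,0,0,1],[0,0,2,0,0,0,1],[0,0,2,0,0,0,1],[0,0,-15,0,0,0,1],[0,0,-45,0,0,0,1],[0,0,-80,0,0,0,1],[0,0,-105,0,0,0,1],[0,0,-115,0,0,0,1],[0,0,-115,0,0,0,1]]]'
python3 -c "
from h import *
plan([.540,.0226,.21],84.8)"
```

```text
t: 15.73
tool_pos: [0.5569, 0.209, 0.2131]
ee_rot: [[0.98, 0.199, 0.007], [0.199, -0.98, 0.003], [0.007, -0.001, -1.0]]
ft_force: [1.2, 0.4, -0.3]
grip_width: 0.0853
t 15.73 pos [0.5569 0.209  0.2131] J7 -104.2 shift [-53.7 179.3   2.5] rot [ 0.0035 -0.007  -1.2797] F [ 1.19  0.37 -0.34] w 0.0853
```

```bash
python3 -c "
from h import *
plan([.5355,-.0272,.18],84.8)"
python3 -m jog '[[[-4,10,0,0,0,-0.08,1],[-11,38,0,0,0,-0.2,1],[-18,68,0,0,0,-0.32,0],[-26,98,0,0,0,-0.44,-1],[-34,128,0,0,0,-0.56,-1],[-42,158,3,0,0,-0.68,-1],[-50,186,6,0,0,-0.8,-1],[-58,208,12,0,0,-0.92,-1],[-64,222,20,0,0,-1.04,-1],[-67,228,28,0,0,-1.16,-1],[-68,229,33,0,0,-1.25,-1],[-68,229,33,0,0,-1.28,-1]]]' 
python3 -m jog '[[[0,0,0,0,0,0,-1],[0,0,0,0,0,0,-1],[0,0,0,0,0,0,-1],[0,0,0,0,0,0,-1]]]'
python3 - <<'E'
from h import *
d=cap('wrist','w8.png');bubble(d,'b8.png',c=[.540,.0226],axis=[.0909,.9959],zt=.106)
plan([.5355,-.0272,.121],84.8)
E
```

```text
t 15.73 pos [0.5569 0.209  0.2131] J7 -104.2 shift [-68.2 227.2  32.3] rot [ 0.0035 -0.007  -1.2797] F [ 1.19  0.37 -0.34] w 0.0853
t: 16.73
tool_pos: [0.5303, -0.0313, 0.1723]
ee_rot: [[0.089, 0.996, -0.008], [0.996, -0.089, -0.0], [-0.001, -0.008, -1.0]]
ft_force: [0.1, 0.2, 0.8]
grip_width: -0.0001
t: 17.07
tool_pos: [0.5334, -0.0293, 0.1759]
ee_rot: [[0.09, 0.996, -0.001], [0.996, -0.09, 0.0], [0.0, -0.001, -1.0]]
ft_force: [0.2, -0.3, 0.6]
grip_width: -0.0003
t 17.12 pos [ 0.5335 -0.0294  0.1761] J7 -8.0 shift [ 2.3  1.8 55.1] rot [-0.0002 -0.      0.0009] F [-0.4  -0.08 -0.09] w 0.0002
```

View pics/w8.png

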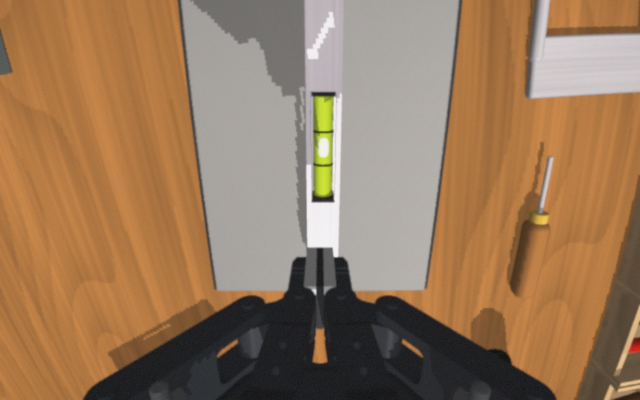

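View pics/b8.png

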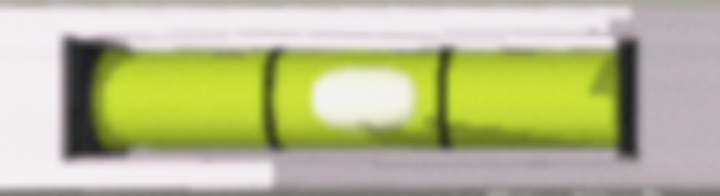

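Bubble middle is at 362 and the lines at 270 and 444, which gives +0.6 mm with nothing touching the level. The shut fingers (column 320) line up with the bar (column 322) on the solid strip. Pressing down gently.

```bash
python3 -m jog '[[[2,2,12,0,0,0,-1],[2,2,28,0,0,0,-1],[2,2,40,0,0,0,-1],[2,2,47,0,0,0,-1],[2,2,50,0,0,0,-1],[2,2,51,0,0,0,-1],[2,2,51,0,0,0,-1],[2,2,51,0,0,0,-1]]]' 
python3 -m jog '[[[0,0,1,0,0,0,-1],[0,0,2,0,0,0,-1],[0,0,2,0,0,0,-1],[0,0,2,0,0,0,-1]]]'
```

```text
t: 17.78
tool_pos: [0.5363, -0.0278, 0.1258]
ee_rot: [[0.09, 0.996, 0.001], [0.996, -0.09, 0.0], [0.0, 0.001, -1.0]]
ft_force: [-0.1, 0.8, -0.5]
grip_width: -0.0001
t: 18.12
tool_pos: [0.5359, -0.0278, 0.1235]
ee_rot: [[0.09, 0.996, 0.0], [0.996, -0.09, -0.0], [0.0, 0.0, -1.0]]
ft_force: [0.3, 0.3, 0.4]
grip_width: -0.0
```

```bash
python3 -m jog '[[[0,0,1,0,0,0,-1],[0,0,1.5,0,0,0,-1],[0,0,1.5,0,0,0,-1],[0,0,1.5,0,0,0,-1]]]'
python3 -m jog '[[[0,0,0.5,0,0,0,-1],[0,0,1,0,0,0,-1],[0,0,1,0,0,0,-1],[0,0,1,0,0,0,-1]]]'
```

```text
t: 18.45
tool_pos: [0.5359, -0.0278, 0.1222]
ee_rot: [[0.09, 0.996, 0.0], [0.996, -0.09, -0.0], [0.0, 0.0, -1.0]]
ft_force: [-0.7, -1.3, 3.4]
grip_width: -0.0
t: 18.78
tool_pos: [0.5362, -0.0279, 0.1222]
ee_rot: [[0.09, 0.996, 0.001], [0.996, -0.09, -0.0], [-0.0, 0.001, -1.0]]
ft_force: [-2.1, 0.4, 8.8]
grip_width: 0.0002
```

```bash
python3 -m jog '[[[0,0,0.5,0,0,0,-1],[0,0,0.5,0,0,0,-1],[0,0,0.5,0,0,0,-1],[0,0,0.5,0,0,0,-1],[0,0,0.5,0,0,0,-1],[0,0,0.5,0,0,0,-1],[0,0,0.5,0,0,0,-1],[0,0,0.5,0,0,0,-1],[0,0,0.5,0,0,0,-1],[0,0,0.5,0,0,0,-1],[0,0,0.5,0,0,0,-1],[0,0,0.5,0,0,0,-1]]]'
python3 -m jog '[[[0,0,0,0,0,0,-1],[0,0,0,0,0,0,-1],[0,0,0,0,0,0,-1],[0,0,0,0,0,0,-1],[0,0,0,0,0,0,-1],[0,0,0,0,0,0,-1],[0,0,0,0,0,0,-1],[0,0,0,0,0,0,-1],[0,0,0,0,0,0,-1],[0,0,0,0,0,0,-1],[0,0,0,0,0,0,-1],[0,0,0,0,0,0,-1]]]'
python3 - <<'E'
from h import *
d=cap('wrist','w9.png');bubble(d,'b9.png',c=[.540,.0226],axis=[.0909,.9959],zt=.106)
for i in range(3):
    cap('top','t9.png');s=sense();print(s['t'],s['ft_force'].round(2))
E
```

```text
t: 19.78
tool_pos: [0.5364, -0.0279, 0.1222]
ee_rot: [[0.09, 0.996, 0.001], [0.996, -0.09, -0.0], [-0.0, 0.001, -1.0]]
ft_force: [-2.8, -0.2, 11.3]
grip_width: 0.0001
t: 20.78
tool_pos: [0.5364, -0.0279, 0.1222]
ee_rot: [[0.09, 0.996, 0.001], [0.996, -0.09, -0.0], [-0.0, 0.001, -1.0]]
ft_force: [-3.9, -0.4, 10.5]
grip_width: -0.0
20.8833 [-3.25  0.05 10.75]
20.9333 [-3.89  0.19 10.78]
20.9833 [-2.99  0.23 10.88]
```

View pics/w9.png

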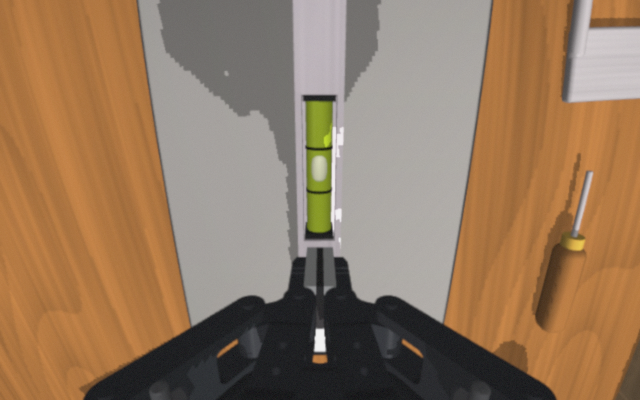

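View pics/b9.png

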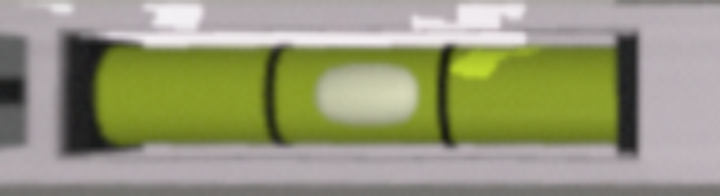

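View pics/t9.png

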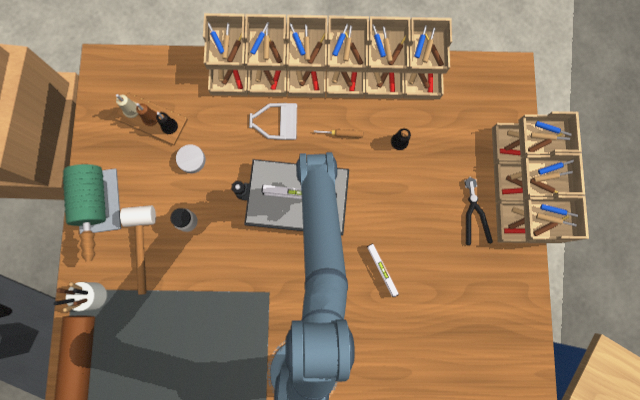

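Bubble is at 367 and the lines at 271 and 445, so +1.1 mm under a 10.8 N push. Only the 3.5 N sideways load bothers me, so I'll relieve it.

```bash
python3 -m jog '[[[0,-0.3,0,0,0,0,-1],[0,-0.6,0,0,0,0,-1],[0,-0.6,0,0,0,0,-1],[0,-0.6,0,0,0,0,-1],[0,-0.6,0,0,0,0,-1],[0,-0.6,0,0,0,0,-1]]]'
```

```text
t: 21.48
tool_pos: [0.5361, -0.0278, 0.1222]
ee_rot: [[0.09, 0.996, 0.002], [0.996, -0.09, -0.0], [-0.0, 0.002, -1.0]]
ft_force: [-3.3, -0.2, 9.3]
grip_width: -0.0
```

```bash
python3 -m jog '[[[0,-0.4,0.2,0,0,0,-1],[0,-0.8,0.2,0,0,0,-1],[0,-0.8,0.2,0,0,0,-1],[0,-0.8,0.2,0,0,0,-1],[0,-0.8,0.2,0,0,0,-1],[0,-0.8,0.2,0,0,0,-1],[0,-0.8,0.2,0,0,0,-1],[0,-0.8,0.2,0,0,0,-1],[0,-0.8,0.2,0,0,0,-1],[0,-0.8,0.2,0,0,0,-1]]]'
python3 - <<'E'
from h import *
d=cap('wrist','w10.png');bubble(d,'b10.png',c=[.540,.0226],axis=[.0909,.9959],zt=.106)
for i in range(5):
    get_image('wrist');s=sense();print(s['t'],s['ft_force'].round(2),s['tool_pos'].round(4))
E
```

```text
t: 22.32
tool_pos: [0.5359, -0.0278, 0.1222]
ee_rot: [[0.09, 0.996, 0.003], [0.996, -0.09, -0.0], [0.0, 0.003, -1.0]]
ft_force: [-1.8, -0.9, 9.5]
grip_width: -0.0
22.4167 [-2.05 -0.41  9.33] [ 0.5359 -0.0278  0.1222]
22.4667 [-2.28 -0.51  9.5 ] [ 0.5359 -0.0278  0.1222]
22.5167 [-1.95 -0.29 10.22] [ 0.5359 -0.0278  0.1222]
22.5667 [-1.41 -1.02  9.15] [ 0.5359 -0.0278  0.1221]
22.6167 [-2.1  -1.12 10.32] [ 0.5359 -0.0278  0.1221]
```

View pics/b10.png

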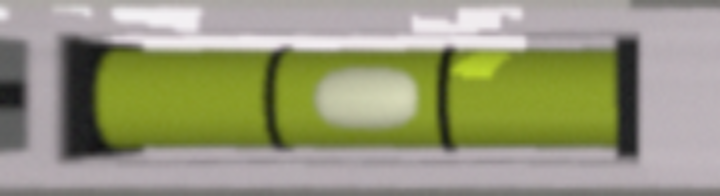

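View pics/w10.png

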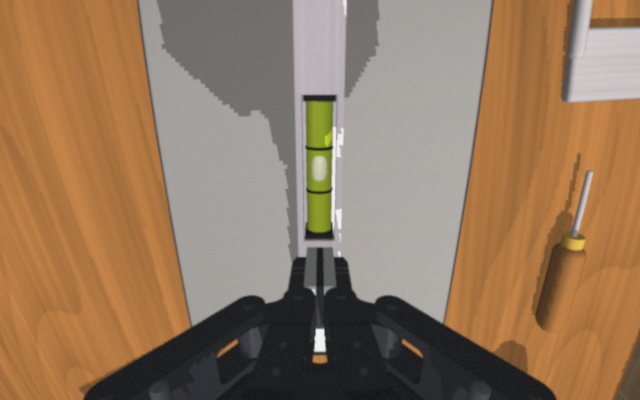

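The readings are steady: 9–10 N push, side load down to 2 N, bubble at +1.1 mm (367 against a middle of 358), level upright. Handing in.

```bash
python3 -c "
from station import finish_job
print(finish_job())"
```

```text
the job is handed in; nothing more can be done
None
```

The job is handed in at about 22.6 s of the 69 s allowed; it gave no verdict. I stood the 230 mm level lengthwise on the stone and let go. I then turned the knob about 4.0 rad clockwise in one grip, released it, and finished pressing the level down with shut fingers.

**Bubble:** it was at −13.2 mm before turning, +0.6 mm with nothing touching the level, and +1.1 mm under the final push. The limit is 3.5 mm.

**Position:** when I set it down, the level was about 4 mm from the stone's middle and within 1° of lengthwise. It looked upright and unmoved in the last pictures.

**Push:** the last readings were a steady 9–10.3 N. With the level's own weight, about 12 N bears on the stone.

**Bystanders:** they look unmoved in the top view taken during the press. I compared them by eye only and did not measure their shift.

**What was off:**
- A sideways load of up to about 4 N built up while pressing. Two small corrections cut it to about 2 N, but not to zero.
- The knob grip carried 4–10 N vertically, and the bubble stayed centred after release.
- I did not re-measure the stone's tilt separately after turning; its levelness is taken from the bubble.

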